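# Restock the sweets tray, oldest tin to the front

## Robot

A 6-joint arm with a two-finger parallel gripper is mounted at the origin on the work surface. World frame = base frame: x ahead of the robot, y to its left, z up, the work surface at z = 0. Lengths are in m, angles in rad, forces in N, time in s.
With the tool pointing down it reaches from about 0.4 to 0.825 m from the base axis. Payload 7 kg.
Tool frame: the origin (TCP) lies at the very end of the fingers, on their centre line; the grasp point (between the pads) lies 19 mm behind it; z points along the fingers, y is the line along which they close (so a half turn about z gives the same grasp; the last joint's range is limited). The gripper opens to 88 mm and grips with 3 to 60 N. Pads are 19 mm wide; open, the fingers measure 130 mm over their backs; the gripper's body (78 mm by 193 mm) begins 47 mm behind the grasp point.
Start: joints at [-0.966, 0.359, 0.012, 0, -1.224, -0.288], TCP at [0.21, -0.641, 0.227] pointing down, gripper open.
Joint ranges: [-3.07, 3.07], [-1.43, 2.12], [-1.02, 1.25], [-3.03, 1.67], [-3.05, -0], [-3.03, 3.03]. Speed limits (rad/s): [2.39, 2.39, 3.01, 3.14, 3.14, 3.14].

## Interface

Orientations are given as a 3x3 rotation matrix whose columns are the frame's x, y, z axes.
In Python, from plant import * gives the robot as it stands.
- The arm moves only by the tool arm_command, never from a script. Its arguments are lists of equal length, an entry for each row: "slide": the shift along the tool's x, y, z in m, a list of three; "spin": the turn about the tool's z in degrees. A call has 1 to 5 rows; each row is the pose to reach, as a shift and turn from the pose commanded when the call began, along the tool's axes at that moment; what a row does not reach only later rows make up. A row lasts 1/12 s, in which the tool goes at most 41.7 mm and 7.16 degrees, less where a joint would pass 70% of its speed; a pose out of reach is approached as far as the arm can. A call with a gripper value outside its range is refused whole. "claw" is the opening, from 0 (shut) to 1 (fully open), set as the call begins (left out, the last holds). The fingers move at their own pace and stop on an object; "squeeze" is the grip in N (left out, the last holds). Time passes only in rows, so rows that repeat a pose let the fingers close. It gives the time, the measured TCP pose, the force, the opening and the grip force at its end, in the units of the state.
- read_state(): the state, without advancing time (a new reading comes with each control period).
- read_camera(name): name is "scene" or "side" or "wrist"; returns a dict with "color" (480x640x3 uint8, red, green, blue), "mtx" (3x3 intrinsics, pixels), "eye" and "attitude" of the camera in the world; the wrist camera has in their place "tool_from_camera" (4x4, takes a point from camera to tool coordinates, whose origin is the TCP and whose axes are the flange's). Camera axes: x right, y up, looking along -z (the intrinsics and any distortion apply to the point x, -y, -z); pixel columns grow to the right and rows downward; lengths in m; the calibration is good to about 2 mm. A picture is of the moment at which its call begins: read the wrist's pose just before it. There is no depth.
- finish_job(): hands the job in; it is judged then, once.
The state is a dict: "t": time; "q": joint angles; "dq": joint speeds; "joint_efforts": joint torques, N m; "ee_pos": TCP position; "eef_rot": TCP orientation; "ft_force": force on the tool from outside, world axes, zero at the start; "torque": the same for the moment, N m; "opening": opening from 0.0 (shut) to 1.0 (fully open); "finger_force": force on a finger pad.
Only numpy, scipy, OpenCV 4.12 (cv2) and the standard library are available. Lean on these libraries where they do the work, as an engineer would, in place of code of your own. Each camera call takes 0.05 s, during which the arm holds its last target. There are 200 camera calls.

## Task

Restock the green-lidded sweets tins in the brass tray, oldest first: bring the green tin that already stands in the tray forward until it stands close to the tray's front rim (the end with the black tab, nearest the robot), and only then stand the fresh green tin from the sideboard top right behind it in the tray. Leave no more than about a finger's width (20 mm) between rim and old tin and between the two tins, both upright and let go; do not drop or tip them, and leave the red-lidded tin where it is.

Things in the scene. Friction and masses are not known exactly. Their poses are not given: they have to be found in the camera images.
- tray: Fixed shallow brass-coloured tray for one row of tins, 250 mm long (its x) by 100 mm wide (its y); floor 4 mm thick, rim all round 15 mm high, 5 mm thick (240 by 90 mm inside). Origin: centre of its underside, on the sideboard top (z = 0). x points from the front end (black tab, nearest the robot) to the back; front rim's inner face at x = -120 mm. Turned up to 0.3 rad from the robot's x.
- old_tin: Round closed sweets tin, 50 mm diameter, 65 mm high, about 0.14 kg, bare aluminium with a green lid (top 18 mm) and a green band. Origin at the centre of its underside, z up along its axis. The old stock: the only tin standing in the tray at the start, in its back half; it slides or lifts freely.
- new_tin: Round closed sweets tin, 50 mm diameter, 65 mm high, about 0.14 kg, bare aluminium with a green lid (top 18 mm) and a green band. Origin at the centre of its underside, z up along its axis. The fresh stock: stands on the sideboard top (z = 0) to the right of the tray as seen from the robot; it looks just like the old tin.
- red_tin: Round closed sweets tin, 50 mm diameter, 65 mm high, about 0.14 kg, bare aluminium with a red lid (top 18 mm) and a red band. Origin at the centre of its underside, z up along its axis. Another sort, not wanted here: stands on the sideboard top near the fresh tin (which of the two is nearer the robot varies), 100 mm or more from it centre to centre.
Things that resemble listed ones, but are neither listed nor needed, are in the scene too. Leave any brown or pink look-alike of the new_tin alone.

How it is judged:
On the way, in this order (a step that is already met when the one before it is completed fails the run):
1. the old green tin stands upright in the tray within 25 mm of the front rim, the fresh tin still well away from it (over 100 mm between centres) (y of old_tin in the frame of tray between -0.024 and 0.024 m and z of old_tin in the frame of tray below 0.01 m and angle between old_tin's own z axis and vertical below 0.12 rad and x of old_tin in the frame of tray below -0.07 m and horizontal distance between old_tin and new_tin above 0.1 m), for 0.2 s.
2. the fresh green tin stands in the tray behind the old one, with a gap of at most 25 mm (y of old_tin in the frame of tray between -0.024 and 0.024 m and z of each of old_tin, new_tin in the frame of tray below 0.01 m and angle between each of old_tin, new_tin's own z axis and vertical below 0.12 rad and x of old_tin in the frame of tray below -0.07 m and y of new_tin in the frame of tray between -0.024 and 0.024 m and x of new_tin in the frame of tray above -0.06 m and horizontal distance between old_tin and new_tin below 0.075 m), for 0.2 s.
At the end, for the whole second after the job is handed in: Both green tins stand upright (within 7 degrees) on the tray's floor, at rest and released: the old one with at most 25 mm between it and the front rim, the fresh one behind it with at most 25 mm between the two (75 mm between centres) (all of step 2 and linear speed of each of old_tin, new_tin below 0.02 m/s and contact force between each of old_tin, new_tin and the fingers below 0.05 N); the robot touches nothing.
It fails at once if the red-lidded tin is shifted by more than 25 mm or tipped (distance of red_tin from where it was at the start of the episode above 0.025 m or angle between red_tin's own z axis and vertical above 0.3 rad).
It fails at once if the old green tin is tipped over (angle between old_tin's own z axis and vertical above 0.7 rad).
It fails at once if the old green tin is let go with its underside more than 35 mm above the sideboard top (height (world z) of old_tin above 0.035 m and contact force between old_tin and the fingers below 0.01 N).
It fails at once if the new green tin is tipped over (angle between new_tin's own z axis and vertical above 0.7 rad).
It fails at once if the new green tin is let go with its underside more than 35 mm above the sideboard top (height (world z) of new_tin above 0.035 m and contact force between new_tin and the fingers below 0.01 N).
It also fails if it takes over 58 s, if anything falls off the work surface, if the arm or the gripper's body presses on something with over 40 N, if the wrist force passes 120 N, or if a joint passes its speed limit or range.

## Working session

There is one attempt and no reset: what is moved stays moved. The work goes in short steps, Python scripts to look and compute and a tool call to move; the robot and the scene stay as the last step left them, time stands still between calls to the robot, and variables do not carry over. Pictures are saved under pics/ and viewed, at most 10 in all, crops included, and the job is handed in when it is done.

Besides the shell and the picture viewer there is one more tool, called as name([rows], argument=value, ...), one row to a line, values as JSON. arm_command: Moves the arm, as the interface text tells. Its arguments: {"type":"object","properties":{"slide":{"type":"array","items":{"type":"array","items":{"type":"number"}}},"spin":{"type":"array","items":{"type":"number"}},"claw":{"type":"number"},"squeeze":{"type":"number"}},"required":["slide","spin"]}

```bash
mkdir -p pics; ls; python3 - <<'E'
from plant import *
import cv2, numpy as np
s=read_state(); print({k:np.round(v,3).tolist() for k,v in s.items()})
for n in ("scene","side"):
    c=read_camera(n); cv2.imwrite(f"pics/{n}0.png",c["color"][:,:,::-1]); print(n,[(k,np.round(v,3).tolist()) for k,v in c.items() if k!="color"])
E
```

```text
pics
{'t': 0.0, 'q': [-0.966, 0.359, 0.011, -0.0, -1.224, -0.288], 'dq': [0.0, -0.001, -0.0, 0.001, -0.0, -0.0], 'joint_efforts': [0.003, -58.271, 29.306, 6.997, 0.007, -0.0], 'ee_pos': [0.21, -0.641, 0.226], 'eef_rot': [[-0.95, -0.311, -0.001], [-0.311, 0.95, 0.002], [0.0, 0.002, -1.0]], 'ft_force': [-0.2, 0.041, -0.541], 'torque': [0.007, -0.003, 0.012], 'finger_force': 0.0, 'opening': 0.999}
scene [('mtx', [[489.689, 0.0, 324.421], [0.0, 489.689, 240.82], [0.0, 0.0, 1.0]]), ('eye', [1.066, 0.095, 0.632]), ('attitude', [[-0.326, -0.707, 0.628], [0.945, -0.244, 0.216], [0.0, 0.664, 0.747]])]
side [('mtx', [[604.871, 0.0, 317.289], [0.0, 604.871, 238.817], [0.0, 0.0, 1.0]]), ('eye', [0.199, 0.599, 0.679]), ('attitude', [[-0.875, 0.304, -0.378], [-0.485, -0.547, 0.682], [0.001, 0.78, 0.626]])]
```

View pics/scene0.png

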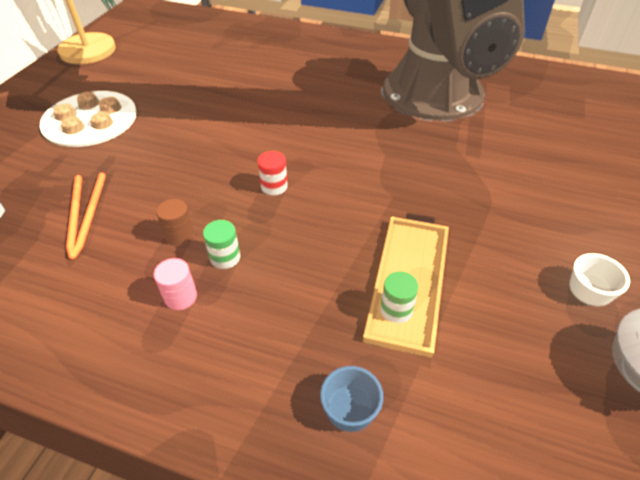

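View pics/side0.png

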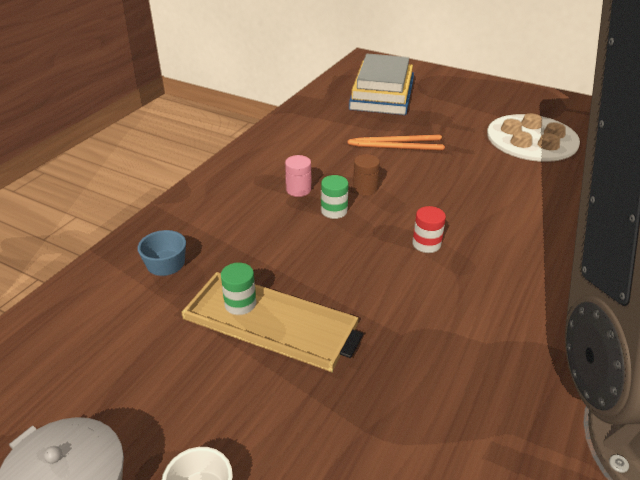

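The scene view shows these objects:

| Object | Pixel (scene view) |
|---|---|
| Old green tin, in tray | (399,297) |
| Fresh green tin | (222,245) |
| Red tin | (273,173) |
| Brown look-alike | (173,220) |
| Pink look-alike | (176,284) |
| Tray's black tab | (420,218) |

In the side view, the old tin is at (238,290), the fresh tin at (335,197) and the red tin at (429,230). The green-lidded tin outside the tray is the one to fetch.

```bash
cat > h.py <<'E'
from plant import *
import cv2, numpy as np
def cam(n):
    s=read_state(); c=read_camera(n)
    if n=="wrist":
        T=np.array(c["tool_from_camera"]); R=np.array(s["eef_rot"])
        c["attitude"]=R@T[:3,:3]; c["eye"]=np.array(s["ee_pos"])+R@T[:3,3]
    return c
def cast(c,uv,z):
    p=cv2.undistortPoints(np.float64([[uv]]),np.array(c["mtx"]),None)[0,0]
    d=np.array(c["attitude"])@[p[0],-p[1],-1]; e=np.array(c["eye"]); return e+d*(z-e[2])/d[2]
def blobs(c,lo,hi,amin=150):
    h=cv2.cvtColor(c["color"],cv2.COLOR_RGB2HSV); m=cv2.inRange(h,lo,hi)
    n,l,st,ce=cv2.connectedComponentsWithStats(m)
    return m,l,[(i,st[i,4],ce[i]) for i in range(1,n) if st[i,4]>amin]
G=((45,90,50),(80,255,255))
def red(c): return blobs(c,(175,190,90),(180,255,255))[2]+blobs(c,(0,215,150),(4,255,255))[2]
E
python3 - <<'E'
from h import *
for n in ("scene","side"):
    c=cam(n)
    for i,a,ce in blobs(c,*G)[2]: print(n,"green",a,ce.round(),cast(c,ce,.056).round(4),cast(c,ce,.060).round(4))
    for i,a,ce in red(c): print(n,"red",a,ce.round(),cast(c,ce,.056).round(4))
    for nm,lo,hi in(("pink",(160,80,100),(174,255,255)),):
        for i,a,ce in blobs(c,lo,hi)[2]: print(n,nm,a,ce.round(),cast(c,ce,.035).round(4))
    m,l,b=blobs(c,(18,110,90),(32,255,255),1500)
    for i,a,ce in b:
        k=cv2.findContours((l==i).astype(np.uint8),0,2)[0]; k=max(k,key=cv2.contourArea)
        P=np.float32([cast(c,p[0].astype(float),.015)[:2] for p in k])
        r=cv2.minAreaRect(P); print(n,"tray",a,ce.round(),r,cv2.boxPoints(r).round(3).tolist())
        q=cv2.approxPolyDP(cv2.convexHull(k),8,True)[:,0]
        print([(p.tolist(),cast(c,p.astype(float),.015)[:2].round(3).tolist()) for p in q])
E
python3 - <<'E'
import cv2
a=cv2.imread('pics/scene0.png')[130:370,140:460]
cv2.imwrite('pics/crop1.png',cv2.resize(a,(800,600)))
E
```

```text
scene green 734 [219. 234.] [ 0.6226 -0.235   0.056 ] [ 0.6257 -0.2327  0.06  ]
scene green 853 [401. 287.] [0.6316 0.0623 0.056 ] [0.6346 0.0625 0.06  ]
scene tray 5063 [409. 281.] ((0.5764140486717224, 0.06879965960979462), (0.2512716054916382, 0.09979943931102753), 4.812276363372803) [[0.44699999690055847, 0.1080000028014183], [0.45500001311302185, 0.008999999612569809], [0.7059999704360962, 0.029999999329447746], [0.6970000267028809, 0.1289999932050705]]
[([391, 217], [0.457, 0.009]), ([447, 227], [0.449, 0.107]), ([432, 353], [0.698, 0.127]), ([364, 336], [0.702, 0.03])]
side green 502 [334. 186.] [ 0.6236 -0.2334  0.056 ] [ 0.6209 -0.228   0.06  ]
side green 159 [334. 206.] [ 0.5934 -0.1756  0.056 ] [ 0.5908 -0.1706  0.06  ]
side green 795 [237. 277.] [0.6367 0.0602 0.056 ] [0.6339 0.0636 0.06  ]
side green 200 [240. 301.] [0.6029 0.1018 0.056 ] [0.6003 0.105  0.06  ]
side tray 7434 [278. 324.] ((0.5715659260749817, 0.07587524503469467), (0.25512704253196716, 0.11276231706142426), 4.204966068267822) [[0.4399999976158142, 0.12300000339746475], [0.4480000138282776, 0.009999999776482582], [0.703000009059906, 0.028999999165534973], [0.6949999928474426, 0.14100000262260437]]
[([182, 311], [0.695, 0.129]), ([220, 272], [0.697, 0.029]), ([357, 322], [0.451, 0.02]), ([331, 371], [0.442, 0.12])]
```

View pics/crop1.png

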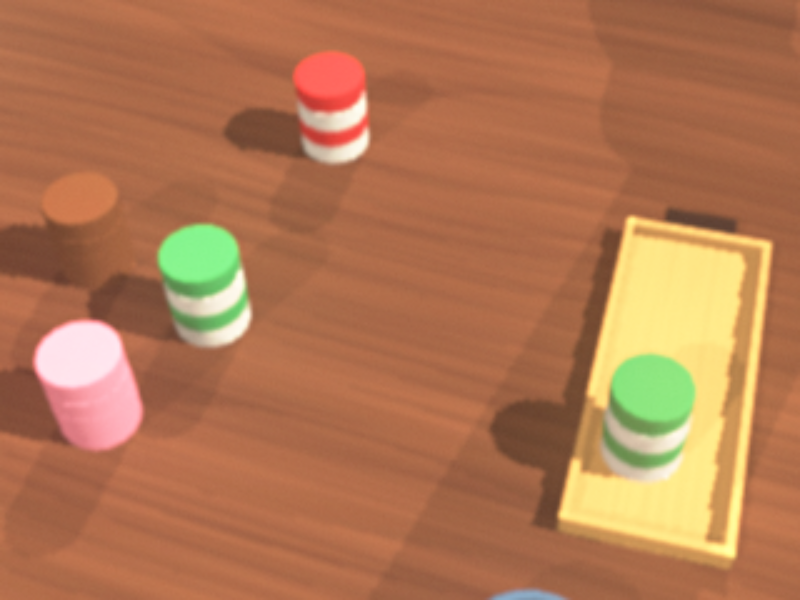

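The crop confirms the choice: a green lid with silver body and green band, at (205,285) in the crop. Brown is at (80,230), pink at (88,385), red at (332,105), and the old tin is in the tray at (648,415). Both views agree within 5 mm. The old tin is at about (0.634,0.063) and the fresh one at about (0.623,-0.234). The tray centre is (0.576,0.069) with yaw 0.084, and it measures 251×100 mm as it should. I'm starting the move to the old tin.

arm_command([
  [-0.031,0.027,0],
  [-0.062,0.054,0],
  [-0.093,0.081,0],
  [-0.124,0.108,0],
  [-0.155,0.135,0],
], spin=[0,0,0,0,0])

```text
t: 0.62
ee_pos: [0.3159, -0.4631, 0.2264]
eef_rot: [[-0.95, -0.311, -0.0], [-0.311, 0.95, 0.0], [0.0, 0.0, -1.0]]
ft_force: [2.0, -0.2, 0.2]
opening: 1.001
finger_force: 0.0
```

```bash
python3 - <<'E'
from h import *
c=cam("scene")
for n,uv,z in (("red",(272,163),.056),("brown",(173,210),.065),("pink",(173,269),.065)): print(n,cast(c,uv,z).round(3))
E
```

```text
red [ 0.433 -0.224  0.056]
brown [ 0.607 -0.326  0.065]
pink [ 0.715 -0.262  0.065]
```

arm_command([
  [-0.031,0.027,0],
  [-0.062,0.054,0],
  [-0.093,0.081,0],
  [-0.124,0.108,0],
  [-0.155,0.135,0],
], spin=[0,0,0,0,0])

```text
t: 1.08
ee_pos: [0.4212, -0.2865, 0.2268]
eef_rot: [[-0.95, -0.311, 0.0], [-0.311, 0.95, -0.0], [-0.0, -0.0, -1.0]]
ft_force: [2.3, -0.7, -0.7]
opening: 0.999
finger_force: 0.0
```

arm_command([
  [-0.031,0.027,0],
  [-0.062,0.054,0],
  [-0.093,0.081,0],
  [-0.124,0.108,0],
  [-0.155,0.135,0],
], spin=[0,0,0,0,0])

```text
t: 1.5
ee_pos: [0.5266, -0.1097, 0.2268]
eef_rot: [[-0.95, -0.312, 0.001], [-0.312, 0.95, 0.0], [-0.001, -0.0, -1.0]]
ft_force: [0.8, -0.3, 0.1]
opening: 1.0
finger_force: 0.0
```

arm_command([
  [-0.031,0.027,0],
  [-0.062,0.054,0],
  [-0.08,0.068,0],
  [-0.08,0.068,0],
  [-0.08,0.068,0],
], spin=[3,6,9,13.3,13.3])

```text
t: 1.92
ee_pos: [0.5812, -0.0207, 0.2258]
eef_rot: [[-0.997, -0.083, -0.001], [-0.083, 0.997, -0.0], [0.001, -0.0, -1.0]]
ft_force: [1.0, -0.3, -0.6]
opening: 1.003
finger_force: 0.0
```

```bash
python3 - <<'E'
from h import *
s=read_state(); print(s["t"],np.round(s["ee_pos"],4),np.round(s["eef_rot"],3).tolist(),np.round(s["q"],2))
c=cam("wrist"); cv2.imwrite("pics/w1.png",c["color"][:,:,::-1]); print(np.round(c["eye"],3),np.round(c["attitude"],2).tolist())
for i,a,ce in blobs(c,*G)[2]: print("green",a,ce.round(),cast(c,ce,.060).round(4),cast(c,ce,.069).round(4))
E
```

```text
1.9167 [ 0.5812 -0.0207  0.2258] [[-0.997, -0.083, -0.001], [-0.083, 0.997, -0.0], [0.001, -0.0, -1.0]] [ 0.3   0.21 -0.2  -0.   -1.16 -1.79]
[ 0.513 -0.027  0.385] [[-0.08, -0.96, -0.25], [1.0, -0.08, -0.02], [-0.0, -0.25, 0.97]]
green 552 [ 91. 236.] [ 0.6027 -0.1988  0.06  ] [ 0.6002 -0.1941  0.069 ]
green 3434 [ 47. 253.] [ 0.6192 -0.234   0.06  ] [ 0.6163 -0.2283  0.069 ]
green 305 [402. 267.] [0.6072 0.0436 0.06  ] [0.6046 0.0416 0.069 ]
green 2391 [416. 296.] [0.6303 0.0579 0.06  ] [0.627  0.0556 0.069 ]
```

View pics/w1.png

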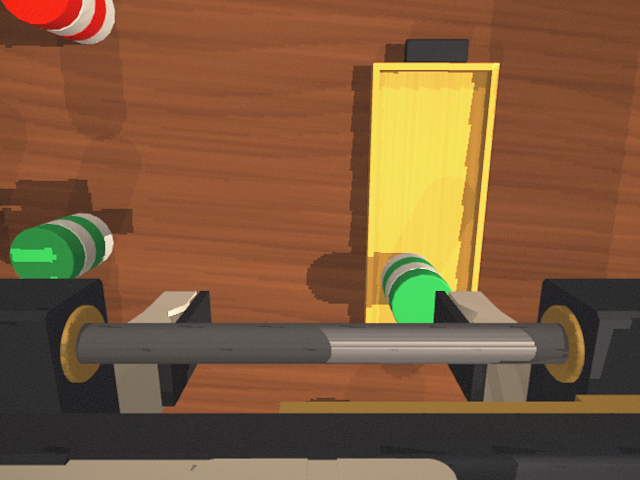

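The wrist view shows the tray's front corners at (374,64) and (499,64), with the tab in front. The old tin is at (416,290), partly hidden by the gripper, and the fresh tin is at (60,250).

arm_command([
  [-0.02,0.026,0],
  [-0.04,0.053,0.02],
  [-0.06,0.079,0.04],
  [-0.06,0.079,0.07],
  [-0.06,0.079,0.07],
], spin=[0,0,0,0,0])

```text
t: 2.38
ee_pos: [0.6308, 0.0614, 0.1505]
eef_rot: [[-0.996, -0.086, -0.009], [-0.086, 0.996, -0.002], [0.009, -0.001, -1.0]]
ft_force: [-2.2, -1.0, -2.1]
opening: 0.999
finger_force: 0.0
```

```bash
python3 - <<'E'
from h import *
s=read_state(); print(s["t"],np.round(s["ee_pos"],4))
c=cam("wrist"); cv2.imwrite("pics/w2.png",c["color"][:,:,::-1])
for i,a,ce in blobs(c,*G)[2]: print("green",a,ce.round(),cast(c,ce,.060).round(4))
m,l,b=blobs(c,(18,110,90),(32,255,255),1500)
for i,a,ce in b:
    k=cv2.findContours((l==i).astype(np.uint8),0,2)[0]; k=max(k,key=cv2.contourArea)
    print([(p.tolist(),cast(c,p.astype(float),.015)[:2].round(3).tolist()) for p in cv2.approxPolyDP(cv2.convexHull(k),5,True)[:,0]])
E
```

```text
2.3833 [0.6308 0.0614 0.1505]
green 221 [323. 215.] [0.6065 0.0591 0.06  ]
green 5630 [324. 260.] [0.634  0.0619 0.06  ]
[([409, 0], [0.477, 0.101]), ([413, 49], [0.504, 0.107]), ([396, 287], [0.662, 0.117]), ([381, 317], [0.686, 0.109]), ([272, 322], [0.697, 0.029]), ([263, 0], [0.484, 0.011])]
[([425, 0], [0.476, 0.111]), ([407, 319], [0.686, 0.128]), ([401, 322], [0.689, 0.124]), ([401, 98], [0.534, 0.103]), ([413, 8], [0.481, 0.104])]
[([639, 395], [0.733, 0.314]), ([639, 412], [0.748, 0.318]), ([280, 411], [0.771, 0.04]), ([281, 402], [0.763, 0.04])]
```

View pics/w2.png

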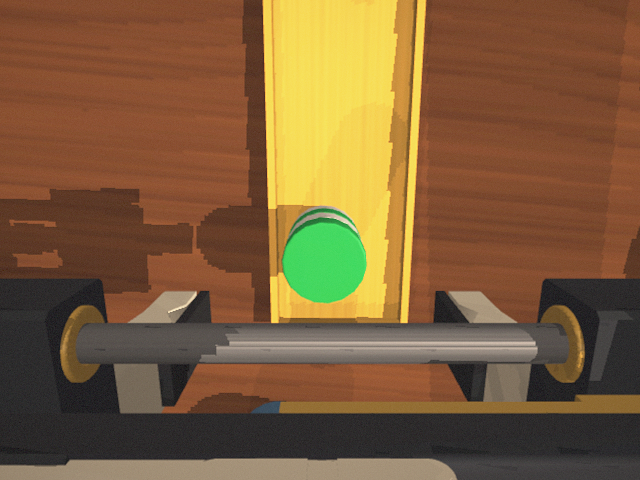

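The wrist view shows the old tin fully visible at (324,260), centred between the fingers. The measured position (0.634,0.062) agrees with the earlier one, so I'm descending.

arm_command([
  [0,0,0.03],
  [0,0,0.06],
  [0,0,0.09],
  [0,0,0.11],
  [0,0,0.126],
], spin=[0,0,0,0,0])

```text
t: 2.85
ee_pos: [0.6338, 0.0601, 0.031]
eef_rot: [[-0.996, -0.085, 0.0], [-0.085, 0.996, -0.0], [-0.0, -0.0, -1.0]]
ft_force: [0.7, 0.3, -0.6]
opening: 1.001
finger_force: 0.0
```

arm_command([
  [0,0,0],
  [0,0,0],
  [0,0,0],
  [0,0,0],
  [0,0,0],
], spin=[0,0,0,0,0], claw=0.4, squeeze=15)

```text
t: 3.27
ee_pos: [0.6349, 0.0617, 0.0325]
eef_rot: [[-0.996, -0.085, 0.003], [-0.085, 0.996, 0.001], [-0.003, 0.001, -1.0]]
ft_force: [0.0, 0.4, -0.4]
opening: 0.686
finger_force: 0.0
```

arm_command([
  [0,0,0],
  [0,0,0],
  [0,0,0],
  [0,0,0],
  [0,0,0],
], spin=[0,0,0,0,0], claw=0.4)

```text
t: 3.68
ee_pos: [0.6344, 0.0619, 0.0316]
eef_rot: [[-0.996, -0.085, 0.001], [-0.085, 0.996, 0.0], [-0.001, 0.0, -1.0]]
ft_force: [-1.4, 0.7, 6.1]
opening: 0.563
finger_force: 15.0
```

arm_command([
  [0,0,-0.004],
  [0,0,-0.009],
  [0.01,0.001,-0.009],
  [0.025,0.002,-0.009],
  [0.045,0.004,-0.009],
], spin=[0,0,0,0,0])

```text
t: 4.1
ee_pos: [0.5883, 0.0617, 0.0393]
eef_rot: [[-0.996, -0.084, 0.0], [-0.084, 0.996, -0.0], [-0.0, -0.0, -1.0]]
ft_force: [0.0, 1.0, -1.2]
opening: 0.564
finger_force: 15.0
```

arm_command([
  [0.02,0.002,0],
  [0.045,0.004,0],
  [0.07,0.005,0],
  [0.085,0.006,0],
  [0.096,0.006,0],
], spin=[0,0,0,0,0])

```text
t: 4.52
ee_pos: [0.4902, 0.0592, 0.0396]
eef_rot: [[-0.996, -0.085, -0.001], [-0.085, 0.996, -0.0], [0.001, -0.0, -1.0]]
ft_force: [-0.7, -0.1, -1.5]
opening: 0.568
finger_force: 15.0
```

arm_command([
  [0,0,0],
  [0,0,0],
  [0,0,0],
  [0,0,0],
  [0,0,0],
], spin=[0,0,0,0,0])

```text
t: 4.93
ee_pos: [0.4932, 0.0598, 0.0394]
eef_rot: [[-0.996, -0.084, 0.0], [-0.084, 0.996, -0.0], [-0.0, -0.0, -1.0]]
ft_force: [-0.3, 0.1, -1.7]
opening: 0.571
finger_force: 15.0
```

```bash
python3 - <<'E'
from h import *
s=read_state(); print(s["t"],np.round(s["ee_pos"],4),s["opening"],s["finger_force"])
a=cam("scene");b=cam("side"); cv2.imwrite("pics/s2.png",np.hstack([a["color"][150:400,260:500],b["color"][200:450,150:420]])[:,:,::-1])
for c in(a,b):
  for i,ar,ce in blobs(c,*G)[2]: print("green",ar,ce.round(),cast(c,ce,.069).round(4))
E
```

```text
4.9333 [0.4932 0.0598 0.0394] 0.5711828020875285 14.999827444553375
green 596 [419. 218.] [0.4984 0.0594 0.069 ]
green 757 [219. 233.] [ 0.6321 -0.2278  0.069 ]
```

View pics/s2.png

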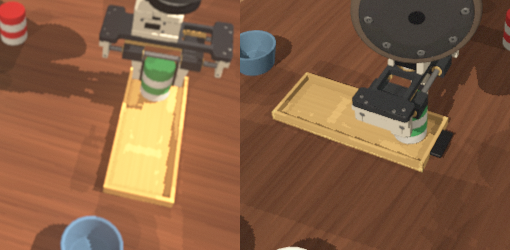

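The views show the old tin held upright inside the tray next to the front rim, at (157,78) in the left half and (412,115) in the right. Lowering it 8 mm and releasing.

arm_command([
  [0,0,0.003],
  [0,0,0.006],
  [0,0,0.008],
  [0,0,0.008],
  [0,0,0.008],
], spin=[0,0,0,0,0])

```text
t: 5.45
ee_pos: [0.4925, 0.0596, 0.0314]
eef_rot: [[-0.996, -0.085, -0.0], [-0.085, 0.996, -0.0], [0.0, -0.0, -1.0]]
ft_force: [-0.2, -0.6, -1.3]
opening: 0.571
finger_force: 15.0
```

arm_command([
  [0,0,0],
  [0,0,0],
  [0,0,0],
  [0,0,0],
  [0,0,0],
], spin=[0,0,0,0,0], claw=0.85)

```text
t: 5.87
ee_pos: [0.4926, 0.0597, 0.0316]
eef_rot: [[-0.996, -0.085, 0.0], [-0.085, 0.996, 0.0], [-0.0, 0.0, -1.0]]
ft_force: [-0.0, -1.2, 0.0]
opening: 0.837
finger_force: 0.0
```

arm_command([
  [0,0,0],
  [0,0,-0.02],
  [0,0,-0.05],
  [0,0,-0.09],
  [0,0,-0.12],
], spin=[0,0,0,0,0])

```text
t: 6.28
ee_pos: [0.4928, 0.0596, 0.154]
eef_rot: [[-0.996, -0.085, 0.001], [-0.085, 0.996, -0.0], [-0.001, -0.0, -1.0]]
ft_force: [2.3, -0.1, 0.4]
opening: 0.851
finger_force: 0.0
```

```bash
python3 - <<'E'
from h import *
s=read_state(); print(s["t"],np.round(s["ee_pos"],4),s["opening"],s["finger_force"])
for n in("scene","side","wrist"):
  c=cam(n); 
  for i,ar,ce in blobs(c,*G)[2]: print(n,ar,ce.round(),cast(c,ce,.060).round(4))
  if n=="wrist":
    cv2.imwrite("pics/w3.png",c["color"][:,:,::-1])
  else:
    m,l,b=blobs(c,(18,110,90),(32,255,255),1500)
    for i,a,ce in b:
      k=max(cv2.findContours((l==i).astype(np.uint8),0,2)[0],key=cv2.contourArea)
      print([cast(c,p.astype(float),.015)[:2].round(3).tolist() for p in cv2.approxPolyDP(cv2.convexHull(k),6,True)[:,0]])
E
```

```text
6.2833 [0.4928 0.0596 0.154 ] 0.8513565137828806 0.0
scene 689 [419. 219.] [0.4916 0.0592 0.06  ]
scene 757 [219. 233.] [ 0.6251 -0.2329  0.06  ]
[[0.449, 0.107], [0.694, 0.128], [0.704, 0.032], [0.524, 0.015], [0.491, 0.026]]
side 923 [320. 308.] [0.4921 0.0603 0.06  ]
side 209 [320. 334.] [0.4681 0.1039 0.06  ]
[[0.452, 0.018], [0.442, 0.12], [0.684, 0.14], [0.695, 0.129], [0.701, 0.031]]
wrist 187 [320. 199.] [0.4647 0.0564 0.06  ]
wrist 5434 [320. 243.] [0.4919 0.0587 0.06  ]
```

View pics/w3.png

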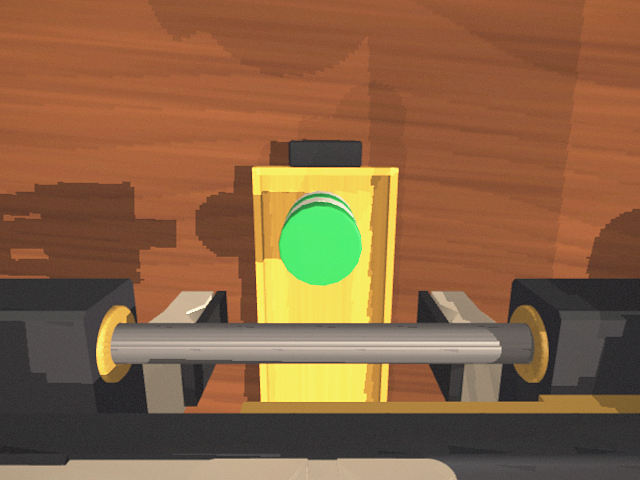

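The wrist view shows the old tin released and upright at (320,243). The front rim corners are at (252,168) and (398,168), so I'll check the gap in numbers.

```bash
python3 - <<'E'
from h import *
c=cam("wrist"); P=[cast(c,p,.015) for p in((252,168),(398,168))]; print(np.round(P,4),np.linalg.norm(P[0]-P[1]))
m=(P[0]+P[1])/2; u=(P[1]-P[0])[:2]; u/=np.linalg.norm(u); n=np.array([u[1],-u[0]])
d=np.array([.4922,.0594])-m[:2]; print("from outer front rim",d@n,"lateral",d@u,"yaw",np.arctan2(n[1],n[0]), "gap",d@n-.030)
E
```

```text
[[0.452  0.0085 0.015 ]
 [0.4437 0.1075 0.015 ]] 0.09936597958386793
from outer front rim 0.04432113991875643 lateral -0.0023370046654602496 yaw 0.08439992799612415 gap 0.014321139918756429
```

The gap is 14 mm, lateral offset -2 mm. Step 1 is met. Now to the fresh tin, with the fingers turned to about 115° to stay clear of the brown and pink tins.

arm_command([
  [-0.012,-0.035,0],
  [-0.024,-0.07,0],
  [-0.036,-0.105,0],
  [-0.048,-0.14,0],
  [-0.06,-0.175,0],
], spin=[0,0,0,0,0])

```text
t: 6.9
ee_pos: [0.5667, -0.1112, 0.15]
eef_rot: [[-0.996, -0.085, -0.003], [-0.085, 0.996, -0.0], [0.003, 0.0, -1.0]]
ft_force: [1.0, 0.5, -0.4]
opening: 0.845
finger_force: 0.0
```

arm_command([
  [-0.012,-0.035,0],
  [-0.024,-0.07,0],
  [-0.036,-0.105,0],
  [-0.0455,-0.1286,0],
  [-0.0455,-0.1286,0],
], spin=[-5,-10,-15,-20,-20])

```text
t: 7.32
ee_pos: [0.6237, -0.238, 0.1486]
eef_rot: [[-0.906, -0.422, -0.003], [-0.422, 0.906, -0.0], [0.003, 0.001, -1.0]]
ft_force: [0.5, 1.0, 0.7]
opening: 0.851
finger_force: 0.0
```

arm_command([
  [0,0,0],
  [0,0,0],
], spin=[0,0])

```text
t: 7.48
ee_pos: [0.6223, -0.2337, 0.1498]
eef_rot: [[-0.908, -0.419, -0.003], [-0.419, 0.908, 0.001], [0.002, 0.002, -1.0]]
ft_force: [-0.1, 0.2, 0.3]
opening: 0.851
finger_force: 0.0
```

```bash
python3 - <<'E'
from h import *
s=read_state(); print(s["t"],np.round(s["ee_pos"],4),np.round(s["eef_rot"],3).tolist(),s["opening"])
c=cam("wrist"); cv2.imwrite("pics/w4.png",c["color"][:,:,::-1])
for i,ar,ce in blobs(c,*G)[2]: print(ar,ce.round(),cast(c,ce,.056).round(4))
E
```

```text
7.4833 [ 0.6223 -0.2337  0.1498] [[-0.908, -0.419, -0.003], [-0.419, 0.908, 0.001], [0.002, 0.002, -1.0]] 0.8507067724510818
198 [320. 208.] [ 0.5983 -0.2468  0.056 ]
5596 [321. 254.] [ 0.6232 -0.2347  0.056 ]
```

View pics/w4.png

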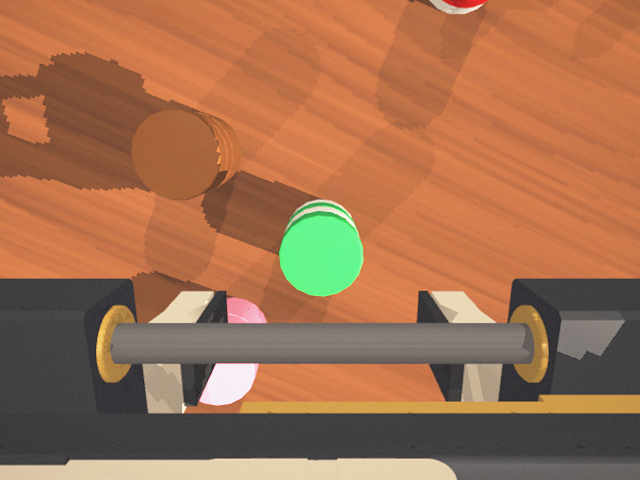

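The wrist view shows the fresh tin centred at (321,254), with the brown one at (180,155) and the pink at (228,350), both clear of the finger paths. Descending to grip it.

arm_command([
  [0,0,0.03],
  [0,0,0.06],
  [0,0,0.09],
  [0,0,0.11],
  [0,0,0.122],
], spin=[0,0,0,0,0])

```text
t: 7.95
ee_pos: [0.6215, -0.2323, 0.0269]
eef_rot: [[-0.907, -0.421, -0.004], [-0.421, 0.907, 0.001], [0.003, 0.002, -1.0]]
ft_force: [0.5, -0.7, -0.2]
opening: 0.851
finger_force: 0.0
```

arm_command([
  [0,0,0],
  [0,0,0],
  [0,0,0],
  [0,0,0],
  [0,0,0],
], spin=[0,0,0,0,0], claw=0.4)

```text
t: 8.37
ee_pos: [0.6244, -0.2339, 0.0314]
eef_rot: [[-0.907, -0.42, 0.003], [-0.42, 0.907, -0.0], [-0.002, -0.001, -1.0]]
ft_force: [-0.5, 1.3, 3.8]
opening: 0.561
finger_force: 15.0
```

arm_command([
  [0,0,0],
  [0,0,0],
  [0,0,0],
  [0,0,0],
  [0,0,0],
], spin=[0,0,0,0,0])

```text
t: 8.78
ee_pos: [0.6244, -0.2339, 0.0314]
eef_rot: [[-0.907, -0.421, 0.003], [-0.421, 0.907, -0.0], [-0.002, -0.001, -1.0]]
ft_force: [-1.4, 2.1, 6.9]
opening: 0.57
finger_force: 15.0
```

arm_command([
  [0,0,-0.015],
  [0,0,-0.04],
  [-0.003,0.015,-0.055],
  [-0.008,0.04,-0.055],
  [-0.015,0.075,-0.055],
], spin=[0,0,0,0,0])

```text
t: 9.2
ee_pos: [0.6062, -0.1604, 0.0859]
eef_rot: [[-0.909, -0.418, 0.003], [-0.418, 0.909, -0.0], [-0.003, -0.001, -1.0]]
ft_force: [0.8, 1.7, -2.9]
opening: 0.566
finger_force: 15.0
```

arm_command([
  [-0.007,0.035,0],
  [-0.014,0.07,0],
  [-0.021,0.105,0],
  [-0.028,0.14,0],
  [-0.034,0.17,0],
], spin=[0,0,0,0,0])

```text
t: 9.62
ee_pos: [0.564, 0.0108, 0.085]
eef_rot: [[-0.907, -0.42, 0.001], [-0.42, 0.907, 0.0], [-0.001, 0.0, -1.0]]
ft_force: [0.6, 0.2, -1.7]
opening: 0.566
finger_force: 15.0
```

arm_command([
  [-0.005,0.025,0],
  [-0.008,0.042,0],
  [-0.011,0.056,0],
  [-0.011,0.056,0],
  [-0.011,0.056,0],
], spin=[4,8,12,16,20])

```text
t: 10.03
ee_pos: [0.551, 0.0655, 0.085]
eef_rot: [[-0.997, -0.083, 0.0], [-0.083, 0.997, 0.0], [-0.0, 0.0, -1.0]]
ft_force: [0.4, 0.1, -1.8]
opening: 0.564
finger_force: 15.0
```

arm_command([
  [0,0,0],
  [0,0,0],
  [0,0,0],
], spin=[0,0,0])

```text
t: 10.28
ee_pos: [0.5513, 0.0642, 0.0847]
eef_rot: [[-0.996, -0.086, 0.0], [-0.086, 0.996, 0.0], [-0.0, 0.0, -1.0]]
ft_force: [-0.2, 0.3, -2.3]
opening: 0.568
finger_force: 15.0
```

```bash
python3 - <<'E'
from h import *
s=read_state(); print(s["t"],np.round(s["ee_pos"],4),np.round(s["eef_rot"],3).tolist(),s["opening"],s["finger_force"])
im=[]
for n in("scene","side"):
  c=cam(n); im.append(c["color"][150:450,150:500])
  for i,ar,ce in blobs(c,*G)[2]: print(n,ar,ce.round(),cast(c,ce,.060).round(4))
cv2.imwrite("pics/s3.png",np.hstack(im)[:,:,::-1])
E
```

```text
10.2833 [0.5513 0.0642 0.0847] [[-0.996, -0.086, 0.0], [-0.086, 0.996, 0.0], [-0.0, 0.0, -1.0]] 0.5676256810362798 14.999816045165062
scene 737 [418. 225.] [0.5048 0.0607 0.06  ]
side 213 [292. 278.] [0.5604 0.0246 0.06  ]
side 163 [290. 298.] [0.5405 0.0628 0.06  ]
side 928 [320. 308.] [0.4922 0.0602 0.06  ]
side 209 [320. 334.] [0.4681 0.1039 0.06  ]
```

View pics/s3.png

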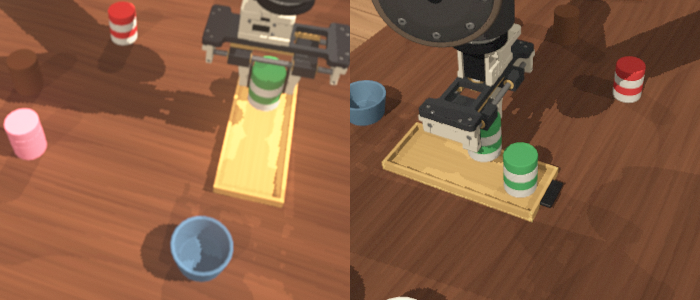

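The views show the fresh tin held upright behind the old one, which hasn't moved and stands at (520,170) in the right half. The centres are about 59 mm apart, and the red tin is untouched. Lowering.

arm_command([
  [0,0,0.015],
  [0,0,0.03],
  [0,0,0.04],
  [0,0,0.045],
  [0,0,0.045],
], spin=[0,0,0,0,0])

```text
t: 10.8
ee_pos: [0.5506, 0.0639, 0.0384]
eef_rot: [[-0.996, -0.085, -0.002], [-0.085, 0.996, -0.001], [0.002, -0.001, -1.0]]
ft_force: [-0.6, -0.3, -1.4]
opening: 0.566
finger_force: 15.0
```

arm_command([
  [0,0,0.002],
  [0,0,0.004],
  [0,0,0.005],
  [0,0,0.005],
  [0,0,0.005],
], spin=[0,0,0,0,0])

```text
t: 11.22
ee_pos: [0.5517, 0.0646, 0.0354]
eef_rot: [[-0.996, -0.085, 0.001], [-0.085, 0.996, 0.0], [-0.001, 0.0, -1.0]]
ft_force: [-1.6, 0.1, 3.5]
opening: 0.563
finger_force: 15.0
```

Contact is at the expected height (0.0354). Releasing and retreating.

arm_command([
  [0,0,0],
  [0,0,0],
  [0,0,0],
  [0,0,0],
  [0,0,0],
], spin=[0,0,0,0,0], claw=0.85)

```text
t: 11.63
ee_pos: [0.5513, 0.0644, 0.0345]
eef_rot: [[-0.996, -0.085, -0.0], [-0.085, 0.996, -0.0], [0.0, -0.0, -1.0]]
ft_force: [-0.1, 0.5, -0.4]
opening: 0.838
finger_force: 0.0
```

arm_command([
  [0,0,0],
  [0,0,-0.02],
  [0,0,-0.05],
  [0,0,-0.09],
  [0,0,-0.12],
], spin=[0,0,0,0,0])

```text
t: 12.05
ee_pos: [0.5516, 0.0643, 0.157]
eef_rot: [[-0.996, -0.085, 0.001], [-0.085, 0.996, -0.0], [-0.001, -0.0, -1.0]]
ft_force: [1.9, 1.0, 0.2]
opening: 0.849
finger_force: 0.0
```

arm_command([
  [0,0,-0.03],
  [0,0,-0.05],
  [0,0,-0.05],
  [0,0,-0.05],
  [0,0,-0.05],
], spin=[0,0,0,0,0])

```text
t: 12.47
ee_pos: [0.5508, 0.0644, 0.2039]
eef_rot: [[-0.996, -0.084, -0.001], [-0.084, 0.996, 0.0], [0.001, 0.0, -1.0]]
ft_force: [0.1, -0.1, -0.6]
opening: 0.851
finger_force: 0.0
```

```bash
python3 - <<'E'
from h import *
s=read_state(); print(s["t"],np.round(s["ee_pos"],4),s["opening"],s["finger_force"])
for n in("scene","side","wrist"):
  c=cam(n)
  for i,ar,ce in blobs(c,*G)[2]: print(n,ar,ce.round(),cast(c,ce,.060).round(4))
cv2.imwrite("pics/w5.png",c["color"][:,:,::-1])
E
```

```text
12.4667 [0.5508 0.0644 0.2039] 0.851399541819832 0.0
scene 1439 [416. 233.] [0.5228 0.0614 0.06  ]
side 865 [284. 296.] [0.5502 0.0651 0.06  ]
side 934 [320. 308.] [0.4924 0.0602 0.06  ]
side 212 [285. 322.] [0.5222 0.1079 0.06  ]
side 211 [320. 334.] [0.4681 0.1038 0.06  ]
wrist 4370 [323. 149.] [0.4913 0.0586 0.06  ]
wrist 3898 [323. 234.] [0.55   0.0636 0.06  ]
```

View pics/w5.png

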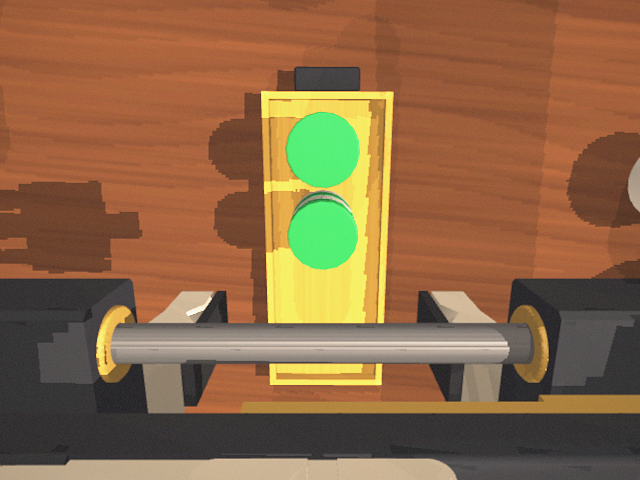

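The wrist view shows both tins upright in the tray, the old one at (323,149) by the front rim and the fresh one at (323,234) behind it. Their centres are 58–59 mm apart, and the gripper is clear of both. Handing in.

```bash
python3 -c "
from plant import *
print(finish_job())"
```

```text
the job is handed in; nothing more can be done
None
```

The job is handed in: both green tins stand upright and released in the tray, the old one about 14 mm behind the front rim and the fresh one about 9 mm behind it, with the red tin left alone; no verdict was returned.

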